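# Find the loaded logger capsule and hold it at the reader

## Task

One of the two look-alike steel capsules has the dishwasher temperature logger shut inside it. Push the two-well holder square and flush into the corner of the steel stop, so that it is braced, then lift each capsule in turn clear of its well to feel which is the heavier, standing the one you are not holding back down in the holder. Finish while holding the heavier capsule upright and still about 5 cm above the middle of the reader pad, with the holder still in its corner and the things round about left alone.

Things in the scene. Friction and masses are not known exactly. Their poses are not given: they have to be found in the camera images.
- station: fixed steel corner stop, two upright legs 30 mm high at a right angle, with a reader on its foot plate. Origin: inner corner on the table; z up. Long leg: its inner face is the plane x = 0, from y = 0 to 202 mm, on the far side of the holder. Short leg: its inner face is the plane y = 0, from x = -112 mm to 0. The holder belongs at x < 0, y > 0, the reader lies at y < 0
- stop_corner (a point): the inner corner of the stop, on the table top; same point and axes as station
- reader_pad (a point): centre of the top of the reader's round black pad (72 mm in diameter, on a grey housing 96 x 96 mm), 22 mm above the table, beyond the short leg, at (-52, -84, 22) mm in the station's frame; axes as the station's
- holder: loose white block, 104 (x) by 196 (y) by 40 mm high, 0.35 kg, slides on the table when its side faces are pushed. Origin at the centre of its underside, z up. Two wells 56 mm wide, 32 mm deep (floors at z = 8 mm), 3 mm chamfer, at y = -44 and +44 mm. Pushed home, its +x face lies on the long leg, its -y face on the short leg: origin at (-52, 98) mm in the station's frame, axes parallel
- holder_corner (a point): the holder's lower vertical edge point that goes into the corner, at (52, -98, 0) mm in the holder's frame
- capsule_a: closed steel capsule upright in a well of the holder; the two look alike and either may hold the logger. Body 52 mm in diameter (lid rim 54) up to z = 60 mm, then a dark knob 26 mm in diameter from z = 60 to 90 mm, gripped from above. Origin at the centre of its underside, z up. With the plastic blank about 0.18 kg, with the logger about 0.44 kg; either has 2 mm of play inside
- capsule_b: closed steel capsule upright in a well of the holder; the two look alike and either may hold the logger. Body 52 mm in diameter (lid rim 54) up to z = 60 mm, then a dark knob 26 mm in diameter from z = 60 to 90 mm, gripped from above. Origin at the centre of its underside, z up. With the plastic blank about 0.18 kg, with the logger about 0.44 kg; either has 2 mm of play inside
- dial_timer: bystander, leave alone: white and red round kitchen timer, 72 x 72 x 47 mm. Origin at the centre of its underside
- field_meter: bystander, leave alone: black handheld meter lying flat, 150 x 62 x 36 mm. Origin at the centre of its underside
- marker: bystander, leave alone: marker pen lying flat, 14 x 134 x 16 mm. Origin at the centre of its underside
- tape_roll: bystander, leave alone: roll of brown tape lying flat, 96 mm wide, 48 mm high. Origin at the centre of its underside

How it is judged:
By the outcome, as a careful person would: the job done as asked, in the order asked, and still so for the second after the job is handed in, while the arm keeps its last pose, push and grip.
It also fails if it takes over 72 s, if anything falls off the work surface, if the arm or the gripper's body presses on something with over 40 N, if the wrist force passes 120 N, or if a joint passes its speed limit or range.

## Robot

A 7-joint arm with a two-finger parallel gripper is mounted at the origin on the work surface; the furniture and walls round the work are solid. World frame = base frame: x ahead of the robot, y to its left, z up, the work surface at z = 0. Lengths are in m, angles in rad, forces in N, time in s.
With the tool pointing down it reaches from about 0.4 to 0.85 m from the base axis. Payload 4.5 kg.
Tool frame: the origin (TCP) lies between the finger pads; the fingertips stand 11 mm ahead of it and the grasp point (between the pads) lies 8 mm behind it (r.tip_reach is the distance from the TCP to the fingertips, in m); x points along the fingers, y is the direction in which the jaws open and shut, and the axes are right-handed (so a half turn about x gives the same grasp; the last joint's range is limited). The gripper opens to 88 mm and grips with 3 to 60 N. Pads are 18 mm wide; open, the fingers measure 123 mm over their backs; the gripper's body (75 mm by 187 mm) begins 45 mm behind the grasp point.
Start: joints at [1.278, 0.689, -0.195, 1.565, 0.157, 0.902, -0.215], TCP at [0.201, -0.592, 0.25] pointing down, gripper open.
Joint ranges: [-3.01, 3.01], [-0.46, 2.08], [-1.47, 1.51], [0.13, 2.56], [-1, 4.14], [0.04, 2.09], [-2.66, 2.66]. Speed limits (rad/s): [2.57, 2.57, 3.14, 3.14, 3.14, 3.14, 3.14].

## Interface

Orientations are given as a unit quaternion [x, y, z, w].
In Python, from plant import r gives the robot as it stands.
- The arm moves only by the tool drive_tool, never from a script. Its argument "deltas" is a list of rows, each a list of 3 entries, a list of its own where there are three numbers: the turn, a rotation vector about the tool's x, y, z in degrees, then the shift along the tool's x, y, z in cm, then the finger opening in cm, from 0 to 8.81. A call has 1 to 12 rows; each row shifts and turns the commanded pose from where the row before left it, along the tool's axes as they then stand; what a row does not reach is not made up. A row lasts 1/12 s, in which the tool goes at most 41.7 mm and 7.16 degrees, less where a joint would pass 70% of its speed; a pose out of reach is approached as far as the arm can. A call is refused whole if a number of a shift passes 4.17 or a number of a turn 7.16, either way. A call with a gripper value outside its range is refused whole. The fingers move at their own pace and stop on an object; "force" is the grip in N (left out, the last holds). Time passes only in rows, so rows that do not move let the fingers close. It gives the time, the measured TCP pose, the force and the opening at its end, in the units of the state.
- r.get_state(): the state, without advancing time (a new reading comes with each control period).
- r.snapshot(name): name is "scene" or "top" or "wrist"; returns a dict with "color" (420x560x3 uint8, red, green, blue), "fov_y" (degrees; the focal length in pixels is half the picture's height over the tangent of half this angle, whatever the lens; pixels are square), "cx", "cy" (the principal point, pixels), "extrinsics" (4x4, takes a point from world to camera coordinates); the wrist camera has in their place "tool_from_camera" (4x4, takes a point from camera to tool coordinates, whose origin is the TCP and whose axes are the tool frame's). Camera axes: x right, y up, looking along -z (the intrinsics and any distortion apply to the point x, -y, -z); pixel columns grow to the right and rows downward; lengths in m; the calibration is good to about 2 mm. The wrist camera is an equidistant fisheye: a pixel r from the principal point sees the ray r / f radians off the axis. A picture is of the moment at which its call begins: read the wrist's pose just before it. There is no depth.
- r.finish_job(): hands the job in, once; it reports no verdict.
The state is a dict: "clock": time; "q": joint angles; "qd": joint speeds; "joint_torque": joint torques, N m; "tool_pos": TCP position; "eef_rot": TCP orientation; "contact_force": force on the tool from outside, world axes, zero at the start; "moment": the same for the moment, N m; "opening": opening from 0.0 (shut) to 1.0 (fully open).
Only numpy, scipy, OpenCV 4.12 (cv2) and the standard library are available. Lean on these libraries where they do the work, as an engineer would, in place of code of your own. Each camera call takes 0.05 s, during which the arm holds its last target. There are 200 camera calls.

## Working session

There is one attempt and no reset: what is moved stays moved. The work goes in short steps, Python scripts to look and compute and a tool call to move; the robot and the scene stay as the last step left them, time stands still between calls to the robot, and variables do not carry over. Pictures are saved under pics/ and viewed, about 8 in all and at most 12, crops included, and the job is handed in when it is done.

Besides the shell and the picture viewer there is one more tool, called after "Emit:" as name([rows], argument=value, ...), one row to a line, values as JSON. drive_tool: Moves the arm, as the interface text tells. Its arguments: {"type":"object","properties":{"deltas":{"type":"array","items":{"type":"array"}},"force":{"type":"number"}},"required":["deltas"]}

```bash
ls; mkdir -p pics; python3 - <<'E'
from plant import r
import cv2,numpy as np
s=r.get_state();print(s, r.tip_reach)
for n in("top","scene"):
    d=r.snapshot(n);cv2.imwrite(f"pics/{n}0.png",cv2.cvtColor(d["color"],cv2.COLOR_RGB2BGR))
    print(n,d["fov_y"],d["cx"],d["cy"],np.round(d["extrinsics"],4).tolist(),[k for k in d])
E
```

```text
pics
{'clock': 0.0, 'q': array([ 1.27780054,  0.68998139, -0.19451034,  1.56636555,  0.15730584,
        0.9024866 , -0.21507769]), 'qd': array([-6.62229638e-04,  9.43743722e-04, -2.36490970e-05,  1.17253292e-03,
        1.95425458e-04,  1.86785850e-04,  2.05393596e-03]), 'joint_torque': array([ 1.31958059e-04, -5.27563548e+01, -1.26680341e+00, -1.53425771e+01,
       -5.26506139e-02,  6.45919194e-03,  1.07069495e-04]), 'tool_pos': array([ 0.20038276, -0.59135038,  0.24890581]), 'eef_rot': array([-0.69752655, -0.11569964,  0.69783676, -0.11442976]), 'contact_force': array([-1.0789638 ,  0.25693317, -0.0205948 ]), 'moment': array([-0.01308872, -0.01403865, -0.01627763]), 'opening': 0.9967551590175466} 0.011
top 43.42881424699015 272.2793444837483 217.54076446714174 [[0.0216, -0.9996, 0.0178, -0.1487], [0.9822, 0.0245, 0.1865, -0.4923], [-0.1868, 0.0135, 0.9823, -1.1268], [0.0, 0.0, 0.0, 1.0]] ['color', 'fov_y', 'cx', 'cy', 'extrinsics']
scene 50.25669561137045 282.95964520581833 213.34635622478422 [[0.5242, -0.8514, 0.0202, -0.3672], [0.4711, 0.3097, 0.8259, -0.2203], [-0.7094, -0.4234, 0.5634, -0.6118], [0.0, 0.0, 0.0, 1.0]] ['color', 'fov_y', 'cx', 'cy', 'extrinsics']
```

View pics/top0.png

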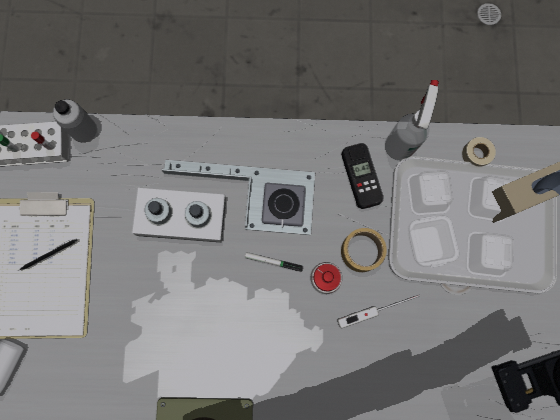

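View pics/scene0.png

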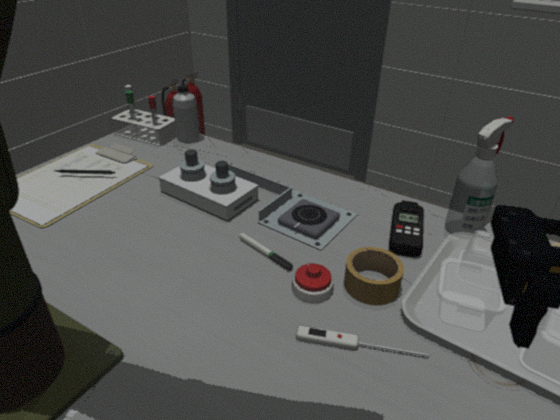

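The top view shows the stop with its inner corner near (250,178), the holder at (135-225, 188-240), the knobs at (155,208) and (197,210), and the pad at (283,204). The marker, timer and tape lie below and to the right.

```bash
cat > h.py <<'E'
from plant import r
import cv2,numpy as np
from scipy.spatial.transform import Rotation as R
def ray(d,u,v):
    f=210/np.tan(np.radians(d["fov_y"]/2)); E=d["extrinsics"]
    w=E[:3,:3].T@np.array([(u-d["cx"])/f,-(v-d["cy"])/f,-1]); return -E[:3,:3].T@E[:3,3],w
def onz(d,u,v,z):
    o,w=ray(d,u,v); return (o+w*(z-o[2])/w[2])[:2]
def proj(d,p):
    f=210/np.tan(np.radians(d["fov_y"]/2)); c=d["extrinsics"]@np.append(p,1)
    return d["cx"]+f*c[0]/-c[2], d["cy"]-f*c[1]/-c[2]
def wproj(d,s,p):
    T=d["tool_from_camera"]; f=210/np.tan(np.radians(d["fov_y"]/2))
    t=R.from_quat(s["eef_rot"]).inv().apply(np.array(p)-s["tool_pos"]); c=T[:3,:3].T@(t-T[:3,3])
    x,y,z=c[0],-c[1],-c[2]; rr=np.hypot(x,y); th=np.arctan2(rr,z)
    return d["cx"]+f*th*x/rr, d["cy"]+f*th*y/rr
def wonz(d,s,u,v,z):
    T=d["tool_from_camera"]; f=210/np.tan(np.radians(d["fov_y"]/2))
    x,y=u-d["cx"],v-d["cy"]; rr=np.hypot(x,y)+1e-9; th=rr/f
    c=np.array([np.sin(th)*x/rr,-np.sin(th)*y/rr,-np.cos(th)])
    q=R.from_quat(s["eef_rot"]); w=q.apply(T[:3,:3]@c); o=q.apply(T[:3,3])+s["tool_pos"]
    return (o+w*(z-o[2])/w[2])[:2]
E
python3 - <<'E'
from h import *
d=r.snapshot("top"); c=d["color"]
crop=c[150:300,120:320]; big=cv2.resize(crop,(800,600),interpolation=cv2.INTER_CUBIC)
cv2.imwrite("pics/crop0.png",cv2.cvtColor(big,cv2.COLOR_RGB2BGR))
s=r.get_state();print(R.from_quat(s["eef_rot"]).as_matrix().round(3).tolist())
E
```

```text
[[-0.001, 0.321, -0.947], [0.001, -0.947, -0.321], [-1.0, -0.001, 0.0]]
```

View pics/crop0.png

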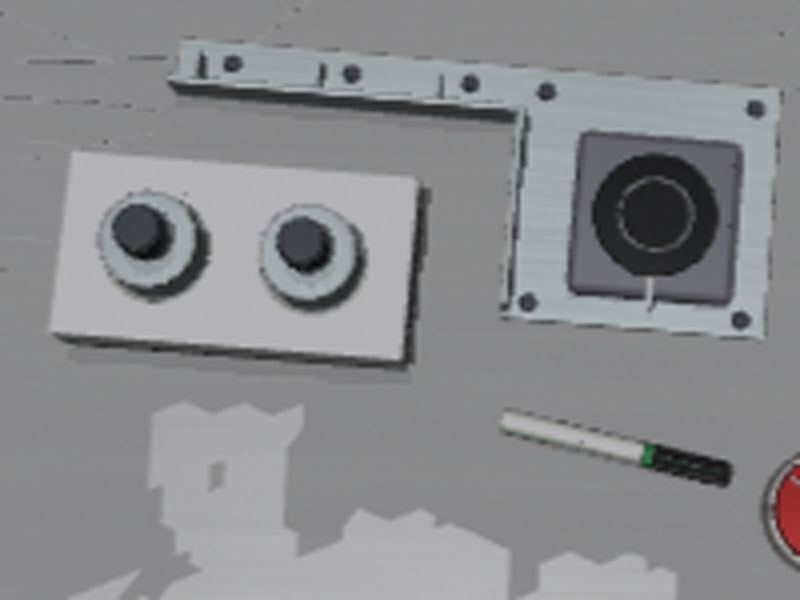

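The crop shows the holder-top corners at (72,152), (418,180), (408,360) and (52,332), the knobs at (137,230) and (303,244), the pad at (655,215), the long leg edge running from (178,82) to (520,106), and the short leg running from (520,112) to (505,318). Next I'll turn these into world coordinates.

```bash
python3 - <<'E'
from h import *
d=r.snapshot("top")
def P(x,y,z): return onz(d,120+x/4-.375,150+y/4-.375,z)
for n,x,y,z in [("hc1",72,152,.04),("hc2",418,180,.04),("hc3",408,360,.04),("hc4",52,332,.04),("knL",137,229,.09),("knR",303,243,.09),("pad",655,215,.022),
 ("legL",178,82,.03),("legC",520,106,.03),("shC",520,112,.03),("shE",505,318,.03),("mk1",502,420,.01),("mk2",730,475,.01),("houseTL",580,131,.02),("houseTR",742,143,.02),("houseBL",570,291,.02),("houseBR",732,303,.02)]:
    print(n,(P(x,y,z)*1000).round(1))
H=np.array([P(*p,.04) for p in [(72,152),(418,180),(408,360),(52,332)]])
for i in range(4):
    e=H[(i+1)%4]-H[i]; print(np.linalg.norm(e),np.degrees(np.arctan2(e[1],e[0])))
print(H.mean(0))
for a,b in [((178,82),(520,106)),((520,112),(505,318))]:
    e=P(*b,.03)-P(*a,.03);print(np.linalg.norm(e),np.degrees(np.arctan2(e[1],e[0])))
hs=np.mean([P(*p,.02) for p in [(580,131),(742,143),(570,291),(732,303)]],0);print("house",hs)
E
```

```text
hc1 [558.2 167.9]
hc2 [547.  -27.5]
hc3 [444.4 -25.9]
hc4 [455.3 171.8]
knL [504.5 117.8]
knR [499.1  28.7]
pad [ 534.1 -162.2]
legL [603.4 112.8]
legC [594.3 -83.4]
shC [590.8 -83.5]
shE [471.  -78.6]
mk1 [415.7 -78. ]
mk2 [ 387.5 -207.7]
houseTL [ 583.1 -118.1]
houseTR [ 578.4 -211.8]
houseBL [ 489.1 -114.7]
houseBR [ 484.5 -207. ]
0.19570862688188576 -93.27346490890419
0.10263404493858957 179.11460300905523
0.19806062353688617 86.84317386612929
0.10296610265876402 -2.2022718887530353
[0.50120016 0.07158308]
0.1963868204677234 -92.63438971029336
0.11992166802130297 177.6628980786149
house [ 0.53375372 -0.16290899]
```

Emit:
drive_tool([
  [[-6.9, 0, 0], [0, 0, 0], 6],
  [[-6.9, 0, 0], [0, 0, 0], 6],
  [[-6.9, 0, 0], [0, 0, 0], 6],
  [[-6.9, 0, 0], [0, 0, 0], 6],
  [[-6.9, 0, 0], [0, 0, 0], 6],
  [[-6.9, 0, 0], [0, 0, 0], 6],
  [[-6.9, 0, 0], [0, 0, 0], 6],
  [[-6.9, 0, 0], [0, 0, 0], 6],
  [[-6.9, 0, 0], [0, 0, 0], 6],
  [[-6.9, 0, 0], [0, 0, 0], 6],
  [[0, 0, 0], [0, 0, 0], 6],
], force=40)

```text
clock: 1.12
tool_pos: [0.2002, -0.5919, 0.2493]
eef_rot: [0.509, 0.491, -0.509, 0.49]
contact_force: [-0.0, -1.1, -0.7]
opening: 0.681
```

```bash
cat >> h.py <<'E'
O=np.array([.5905,-.0820]); YAW=-2.6
def st(p):
    c,s=np.cos(np.radians(YAW)),np.sin(np.radians(YAW)); M=np.array([[c,-s],[s,c]]); return M.T@(np.array(p)[:2]-O)
def rep():
    s=r.get_state(); m=R.from_quat(s["eef_rot"]).as_matrix()
    print("t",round(s["clock"],2),"pos",s["tool_pos"].round(4),"station",(st(s["tool_pos"])*1000).round(1),"az y,z",np.degrees(np.arctan2(m[1,1:],m[0,1:])).round(2),"down",m[:,0].round(4),"F",s["contact_force"].round(2),"op",round(s["opening"],3),"q",s["q"].round(2))
    return s
E
python3 -c "
from h import *
rep()
for p in [(.5012,.0716),(.5045,.1178),(.4991,.0287),(.5341,-.1622)]: print(st(p)*1000)"
```

```text
t 1.12 pos [ 0.2002 -0.5919  0.2493] station [-366.7 -527. ] az y,z [ -2.13 -92.13] down [ 0.e+00  8.e-04 -1.e+00] F [-0.03 -1.09 -0.68] op 0.681 q [ 1.46  0.73 -0.54  1.55  0.42  0.98  0.76]
[-96.17582686 149.39096468]
[-94.97499403 195.69310287]
[-96.32759286 106.43986496]
[-52.70382849 -82.67591223]
```

Emit:
drive_tool([
  [[0, 0, 0], [0, 2, -2], 6],
  [[0, 0, 0], [0, 2.8, -2.8], 6],
  [[0, 0, 0], [0, 2.8, -2.8], 6],
  [[0, 0, 0], [0, 2.8, -2.8], 6],
  [[0, 0, 0], [0, 2.8, -2.8], 6],
  [[0, 0, 0], [0, 2.8, -2.8], 6],
  [[0, 0, 0], [0, 2.8, -2.8], 6],
  [[0, 0, 0], [0, 2.8, -3], 6],
  [[0, 0, 0], [0, 0.5, -3], 6],
  [[0, 0, 0], [0, 0.5, -3], 6],
  [[0, 0, 0], [0, 0.5, -3], 6],
  [[0, 0, 0], [0, 0.5, -3], 6],
])

```text
clock: 2.12
tool_pos: [0.45, -0.2621, 0.2497]
eef_rot: [-0.511, -0.489, 0.511, -0.489]
contact_force: [0.1, -0.2, 0.9]
opening: 0.681
```

Emit:
drive_tool([
  [[0, 0, 0], [0, 0.3, -4], 6],
  [[0, 0, 0], [0, 0.3, -4], 6],
  [[0, 0, 0], [0, 0.3, -4], 6],
  [[0, 0, 0], [0, 0.3, -4], 6],
  [[0, 0, 0], [0, 0.3, -4], 6],
  [[0, 0, 0], [0, 0.3, -4], 6],
  [[0, 0, 0], [0, 0.3, -4], 6],
  [[0, 0, 0], [0, 0.3, -4], 6],
  [[0, 0, 0], [0, 0.3, -4], 6],
  [[0, 0, 0], [0, 0.3, -4], 6],
  [[0, 0, 0], [0, 0.3, -4], 6],
  [[0, 0, 0], [0, 0, 0], 6],
])

```text
clock: 3.12
tool_pos: [0.5001, 0.1861, 0.2506]
eef_rot: [0.511, 0.494, -0.505, 0.49]
contact_force: [-0.5, 0.9, 0.3]
opening: 0.678
```

```bash
python3 -c "
from h import *
rep()"
```

```text
t 3.12 pos [0.5001 0.1861 0.2506] station [-102.5  263.7] az y,z [ -1.79 -91.79] down [ 0.0028  0.0096 -1.    ] F [-0.51  0.87  0.33] op 0.678 q [-0.15  0.59 -0.47  1.84  0.35  0.79 -0.83]
```

Emit:
drive_tool([
  [[0.8, 0, 0], [0, 0.3, -1.2], 6],
  [[0, 0, 0], [0, 0.3, -1.2], 6],
  [[0, 0, 0], [2, 0, 0], 6],
  [[0, 0, 0], [3.5, 0, 0], 6],
  [[0, 0, 0], [3.5, 0, 0], 6],
  [[0, 0, 0], [3.5, 0, 0], 6],
  [[0, 0, 0], [3.5, 0, 0], 6],
  [[0, 0, 0], [3.5, 0, 0], 6],
  [[0, 0, 0], [2, 0, 0], 6],
  [[0, 0, 0], [0.8, 0, 0], 6],
  [[0, 0, 0], [0, 0, 0], 6],
])

```text
clock: 4.03
tool_pos: [0.507, 0.1975, 0.025]
eef_rot: [-0.513, -0.486, 0.515, -0.486]
contact_force: [-0.5, -0.6, 0.5]
opening: 0.683
```

```bash
python3 -c "
from h import *
s=rep()
d=r.snapshot('wrist');cv2.imwrite('pics/w1.png',cv2.cvtColor(d['color'],cv2.COLOR_RGB2BGR))"
```

```text
t 4.03 pos [0.507  0.1975 0.025 ] station [-96.1 275.4] az y,z [ -3.19 -93.19] down [-0.0023 -0.0022 -1.    ] F [-0.54 -0.6   0.51] op 0.683 q [-0.34  0.95 -0.2   1.94  0.57  0.31 -1.06]
```

View pics/w1.png

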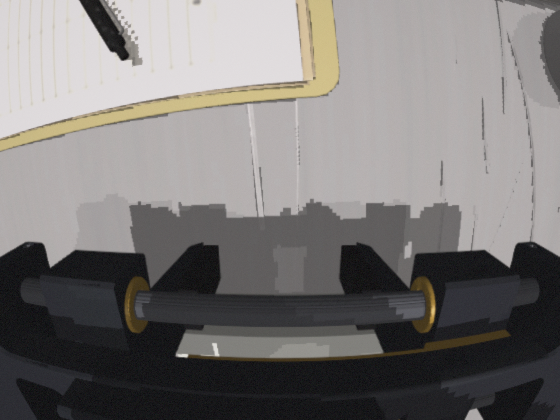

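The wrist camera looks away from the holder, and the fingers are clear of the clipboard. Next I'll push along -y.

Emit:
drive_tool([
  [[0, 0, 0], [0, 0, 0.7], 6],
  [[0, 0, 0], [0, 0, 0.7], 6],
  [[0, 0, 0], [0, 0, 0.5], 6],
  [[0, 0, 0], [0, 0, 0.5], 6],
  [[0, 0, 0], [0, 0, 0.5], 6],
  [[0, 0, 0], [0, 0, 0.5], 6],
  [[0, 0, 0], [0, 0, 0.5], 6],
  [[0, 0, 0], [0, 0, 0.5], 6],
  [[0, 0, 0], [0, 0, 0.5], 6],
  [[0, 0, 0], [0, 0, 0.4], 6],
  [[0, 0, 0], [0, 0, 0.3], 6],
  [[0, 0, 0], [0, 0, 0.2], 6],
])

```text
clock: 5.08
tool_pos: [0.506, 0.1441, 0.0283]
eef_rot: [0.516, 0.488, -0.51, 0.486]
contact_force: [0.5, 7.5, 1.1]
opening: 0.683
```

```bash
python3 - <<'E'
from h import *
rep()
d=r.snapshot("top"); big=cv2.resize(d["color"][130:280,100:300],(800,600),interpolation=cv2.INTER_CUBIC)
cv2.imwrite("pics/crop1.png",cv2.cvtColor(big,cv2.COLOR_RGB2BGR))
E
```

```text
t 5.08 pos [0.506  0.1441 0.0283] station [-94.7 222.1] az y,z [ -2.98 -92.98] down [ 0.0048  0.0075 -1.    ] F [0.46 7.52 1.13] op 0.683 q [-0.25  0.94 -0.19  2.    0.62  0.25 -1.02]
```

View pics/crop1.png

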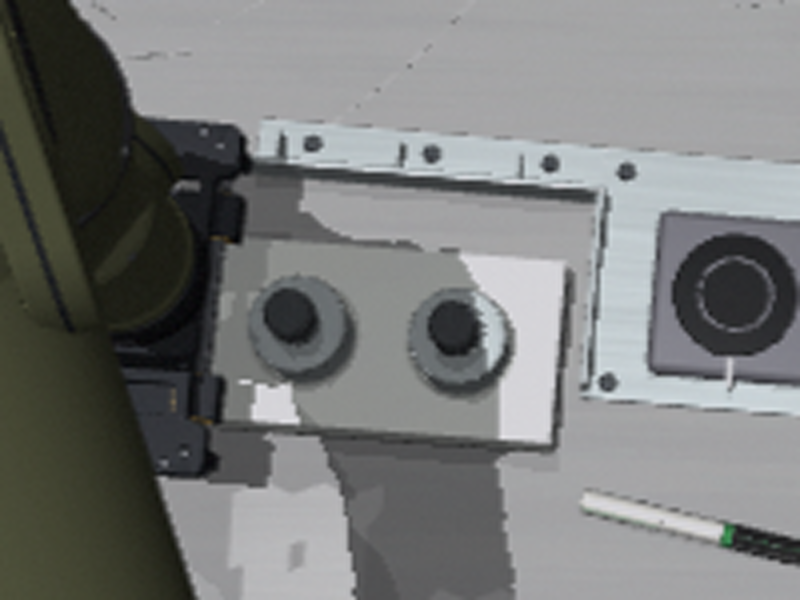

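The holder is square, with about 17 mm left to the short leg (holder edge at (569,263), leg at (603,190)). The push force is 7.5 N.

Emit:
drive_tool([
  [[0, 0, 0], [0, 0, 0.3], 6],
  [[0, 0, 0], [0, 0, 0.3], 6],
  [[0, 0, 0], [0, 0, 0.3], 6],
  [[0, 0, 0], [0, 0, 0.3], 6],
  [[0, 0, 0], [0, 0, 0.1], 6],
  [[0, 0, 0], [0, 0, 0], 6],
])

```text
clock: 5.63
tool_pos: [0.5054, 0.1312, 0.0283]
eef_rot: [0.516, 0.488, -0.51, 0.486]
contact_force: [-0.6, 7.3, 1.7]
opening: 0.681
```

Emit:
drive_tool([
  [[0, 0, 0], [0, 0, 0.1], 6],
  [[0, 0, 0], [0, 0, 0.1], 6],
  [[0, 0, 0], [0, 0, 0.1], 6],
  [[0, 0, 0], [0, 0, 0], 6],
])

```text
clock: 5.97
tool_pos: [0.5053, 0.1312, 0.0283]
eef_rot: [0.517, 0.489, -0.508, 0.486]
contact_force: [-0.8, 11.0, 0.1]
opening: 0.679
```

Emit:
drive_tool([
  [[0, 0, 0], [0, 0, 0.15], 6],
  [[0, 0, 0], [0, 0, 0.15], 6],
  [[0, 0, 0], [0, 0, 0.15], 6],
  [[0, 0, 0], [0, 0, 0], 6],
  [[0, 0, 0], [0, 0, 0], 6],
])

```text
clock: 6.38
tool_pos: [0.5054, 0.1311, 0.0285]
eef_rot: [0.519, 0.491, -0.505, 0.485]
contact_force: [-0.8, 17.7, 0.8]
opening: 0.682
```

```bash
python3 - <<'E'
from h import *
rep()
d=r.snapshot("top"); big=cv2.resize(d["color"][150:275,130:270],(784,700),interpolation=cv2.INTER_CUBIC)[:600]
cv2.imwrite("pics/crop2.png",cv2.cvtColor(big,cv2.COLOR_RGB2BGR))
E
```

```text
t 6.38 pos [0.5054 0.1311 0.0285] station [-94.7 209. ] az y,z [ -2.79 -92.78] down [ 0.0076  0.0189 -0.9998] F [-0.82 17.71  0.81] op 0.682 q [-0.22  0.93 -0.19  2.02  0.63  0.23 -1.  ]
```

View pics/crop2.png

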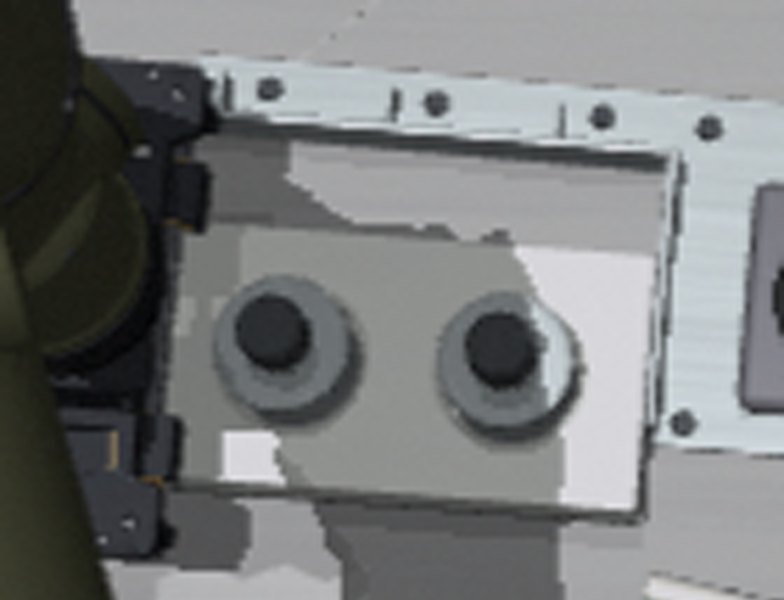

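The holder is flush on the short leg (edge at (655,250)-(640,510)) at 17.7 N with no further motion. Next I'll back off, rise, turn and move round to the -x face.

Emit:
drive_tool([
  [[0, 0, 0], [0, 0, -0.5], 6],
  [[0, 0, 0], [0, 0, -1], 6],
  [[0, 0, 0], [0, 0, -1], 6],
  [[0, 0, 0], [-2, 0, 0], 6],
  [[0, 0, 0], [-4, 0, 0], 6],
  [[0, 0, 0], [-4, 0, 0], 6],
  [[0, 0, 0], [-3, 0, 0], 6],
  [[-6.9, 0, 0], [0, 0, 0], 6],
  [[-6.9, 0, 0], [0, 0, 0], 6],
  [[-6.9, 0, 0], [0, 0, 0], 6],
  [[-6.9, 0, 0], [0, 0, 0], 6],
  [[-6.9, 0, 0], [0, 0, 0], 6],
])

```text
clock: 7.43
tool_pos: [0.5045, 0.1439, 0.157]
eef_rot: [0.344, 0.617, -0.345, 0.618]
contact_force: [0.5, -0.3, -0.6]
opening: 0.682
```

Emit:
drive_tool([
  [[-6.9, 0, 0], [0, 0, 0], 8],
  [[-6.9, 0, 0], [0, 0, 0], 8],
  [[-6.9, 0, 0], [0, 0, 0], 8],
  [[-6.9, 0, 0], [0, 0, 0], 8],
  [[-6.9, 0, 0], [0, 0, 0], 8],
  [[-6.9, 0, 0], [0, 0, 0], 8],
  [[-6.9, 0, 0], [0, 0, 0], 8],
  [[-6.9, 0, 0], [0, 0, 0], 8],
  [[0, 0, 0], [0, 0, 0], 8],
  [[0, 0, 0], [0, 0, 0], 8],
])

```text
clock: 8.27
tool_pos: [0.5044, 0.1442, 0.1566]
eef_rot: [0.022, 0.707, -0.023, 0.707]
contact_force: [-0.1, 0.2, 0.1]
opening: 0.906
```

```bash
python3 -c "
from h import *
s=rep()"
```

```text
t 8.27 pos [0.5044 0.1442 0.1566] station [-96.3 222.1] az y,z [86.38 -3.62] down [-6.0e-04 -1.1e-03 -1.0e+00] F [-0.1   0.17  0.1 ] op 0.906 q [ 0.11  0.82 -0.82  1.94  0.86  0.78  0.3 ]
```

Emit:
drive_tool([
  [[-1, 0, 0], [0, -2.5, -1.5], 8],
  [[0, 0, 0], [0, -2.5, -1.5], 8],
  [[0, 0, 0], [0, -2.5, -1.5], 8],
  [[0, 0, 0], [0, -2.5, -1.5], 8],
  [[0, 0, 0], [0, -2.4, -1.5], 8],
  [[0, 0, 0], [0, 0, 0], 8],
  [[0, 0, 0], [0, 0, 0], 8],
])

```text
clock: 8.85
tool_pos: [0.4233, 0.0228, 0.1569]
eef_rot: [0.016, 0.707, -0.017, 0.707]
contact_force: [0.5, 0.1, -0.0]
opening: 0.911
```

```bash
python3 -c "
from h import *
s=rep()"
```

```text
t 8.85 pos [0.4233 0.0228 0.1569] station [-171.8   97.1] az y,z [87.34 -2.66] down [-8.0e-04 -2.2e-03 -1.0e+00] F [ 0.54  0.06 -0.02] op 0.911 q [ 0.32  0.72 -0.79  2.22  0.98  0.6   0.31]
```

Emit:
drive_tool([
  [[0, 0, 0], [2, 0, 0], 8],
  [[0, 0, 0], [3, 0, 0], 8],
  [[0, 0, 0], [3, 0, 0], 8],
  [[0, 0, 0], [3, 0, 0], 8],
  [[0, 0, 0], [1.5, 0, 0], 8],
  [[0, 0, 0], [0.4, 0, 0], 8],
  [[0, 0, 0], [0, 0, 0], 8],
  [[0, 0, 0], [0, 0, 0.5], 8],
  [[0, 0, 0], [0, 0, 0.4], 8],
  [[0, 0, 0], [0, 0, 0.4], 8],
  [[0, 0, 0], [0, 0, 0.4], 8],
  [[0, 0, 0], [0, 0, 0.4], 8],
])

```text
clock: 9.85
tool_pos: [0.4417, 0.0243, 0.029]
eef_rot: [0.015, 0.709, -0.014, 0.705]
contact_force: [-9.3, -0.0, 4.0]
opening: 0.907
```

```bash
python3 -c "
from h import *
s=rep()"
```

```text
t 9.85 pos [0.4417 0.0243 0.029 ] station [-153.4   99.4] az y,z [87.62 -2.38] down [-0.0047  0.0012 -1.    ] F [-9.35 -0.    4.05] op 0.907 q [ 0.16  0.96 -0.52  2.23  1.51  0.42 -0.13]
```

Contact made; another 3 cm of the push.

Emit:
drive_tool([
  [[0, 0, 0], [0, 0, 0.4], 8],
  [[0, 0, 0], [0, 0, 0.4], 8],
  [[0, 0, 0], [0, 0, 0.4], 8],
  [[0, 0, 0], [0, 0, 0.4], 8],
  [[0, 0, 0], [0, 0, 0.4], 8],
  [[0, 0, 0], [0, 0, 0.3], 8],
  [[0, 0, 0], [0, 0, 0.3], 8],
  [[0, 0, 0], [0, 0, 0.3], 8],
  [[0, 0, 0], [0, 0, 0], 8],
])

```text
clock: 10.6
tool_pos: [0.4715, 0.0231, 0.029]
eef_rot: [0.015, 0.708, -0.014, 0.706]
contact_force: [-7.6, -0.1, 2.7]
opening: 0.902
```

Emit:
drive_tool([
  [[0, 0, 0], [0, 0, 0.3], 8],
  [[0, 0, 0], [0, 0, 0.3], 8],
  [[0, 0, 0], [0, 0, 0], 8],
])

```text
clock: 10.85
tool_pos: [0.4775, 0.0228, 0.029]
eef_rot: [0.015, 0.708, -0.014, 0.706]
contact_force: [-6.6, -0.3, 2.6]
opening: 0.909
```

Emit:
drive_tool([
  [[0, 0, 0], [0, 0, 0.2], 8],
  [[0, 0, 0], [0, 0, 0.2], 8],
  [[0, 0, 0], [0, 0, 0], 8],
])

```text
clock: 11.1
tool_pos: [0.4812, 0.0227, 0.029]
eef_rot: [0.015, 0.708, -0.014, 0.706]
contact_force: [-7.5, 0.5, 2.8]
opening: 0.908
```

Emit:
drive_tool([
  [[0, 0, 0], [0, 0, 0.2], 8],
  [[0, 0, 0], [0, 0, 0.2], 8],
  [[0, 0, 0], [0, 0, 0], 8],
])

```text
clock: 11.35
tool_pos: [0.4814, 0.0226, 0.029]
eef_rot: [0.015, 0.71, -0.014, 0.704]
contact_force: [-15.6, 2.4, 9.0]
opening: 0.911
```

Emit:
drive_tool([
  [[0, 0, 0], [0, 0, 0.2], 8],
  [[0, 0, 0], [0, 0, 0.1], 8],
  [[0, 0, 0], [0, 0, 0], 8],
  [[0, 0, 0], [0, 0, 0], 8],
])

```text
clock: 11.68
tool_pos: [0.4814, 0.0226, 0.029]
eef_rot: [0.014, 0.712, -0.014, 0.702]
contact_force: [-21.4, 1.9, 13.3]
opening: 0.906
```

Emit:
drive_tool([
  [[0, 0, 0], [0, 0, 0.2], 8],
  [[0, 0, 0], [0, 0, 0.1], 8],
  [[0, 0, 0], [0, 0, 0], 8],
  [[0, 0, 0], [0, 0, 0], 8],
])

```text
clock: 12.02
tool_pos: [0.4814, 0.0226, 0.029]
eef_rot: [0.014, 0.714, -0.014, 0.7]
contact_force: [-27.5, 2.5, 19.1]
opening: 0.911
```

Emit:
drive_tool([
  [[0, 0, 0], [0, 0, -0.7], 8],
  [[0, 0, 0], [0, 0, -1], 8],
  [[0, 0, 0], [0, 0, -1], 8],
  [[0, 0, 0], [0, 0, -0.5], 8],
  [[0, 0, 0], [-2, 0, 0], 8],
  [[0, 0, 0], [-4, 0, 0], 8],
  [[0, 0, 0], [-4, 0, 0], 8],
  [[0, 0, 0], [-3.5, 0, 0], 8],
  [[0, 0, 0], [0, 0, 0], 8],
  [[0, 0, 0], [0, 0, 0], 8],
])

```text
clock: 12.85
tool_pos: [0.4637, 0.0237, 0.1657]
eef_rot: [0.016, 0.705, -0.015, 0.709]
contact_force: [-0.1, -0.6, -0.8]
opening: 0.908
```

```bash
python3 - <<'E'
from h import *
rep()
d=r.snapshot("top"); big=cv2.resize(d["color"][140:255,140:290],(780,598),interpolation=cv2.INTER_CUBIC)
cv2.imwrite("pics/crop3.png",cv2.cvtColor(big,cv2.COLOR_RGB2BGR))
E
```

```text
t 12.85 pos [0.4637 0.0237 0.1657] station [-131.5   99.8] az y,z [87.56 -2.44] down [ 0.0065  0.0012 -1.    ] F [-0.08 -0.55 -0.84] op 0.908 q [ 0.31  0.73 -0.76  2.11  0.87  0.64  0.48]
```

View pics/crop3.png

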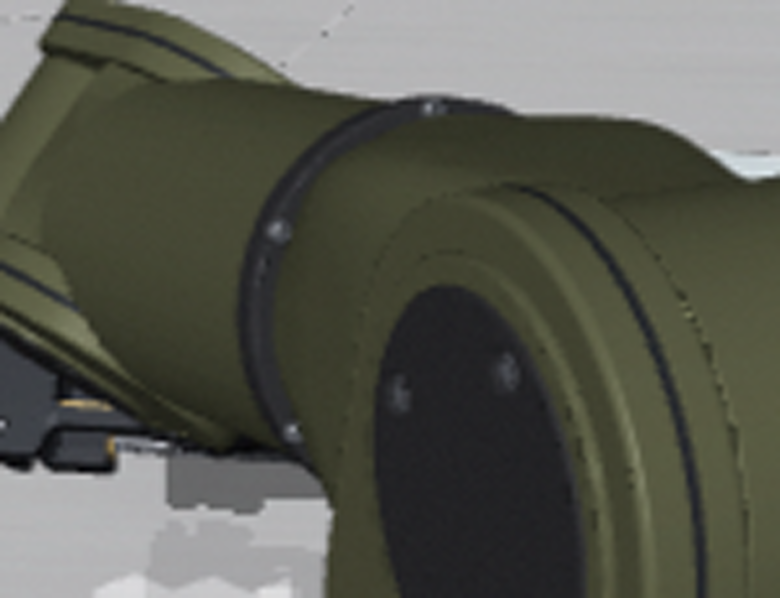

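The arm hides the holder in that picture. I'll turn back to the first orientation and move to the far end, which gives a clear view and allows a light re-push check.

Emit:
drive_tool([
  [[6.9, 0, 0], [0, 0, 0], 6],
  [[6.9, 0, 0], [0, 0, 0], 6],
  [[6.9, 0, 0], [0, 0, 0], 6],
  [[6.9, 0, 0], [0, 0, 0], 6],
  [[6.9, 0, 0], [0, 0, 0], 6],
  [[6.9, 0, 0], [0, 0, 0], 6],
  [[6.9, 0, 0], [0, 0, 0], 6],
  [[6.9, 0, 0], [0, 0, 0], 6],
  [[6.9, 0, 0], [0, 0, 0], 6],
  [[6.9, 0, 0], [0, 0, 0], 6],
  [[6.9, 0, 0], [0, 0, 0], 6],
  [[6.9, 0, 0], [0, 0, 0], 6],
])

```text
clock: 13.9
tool_pos: [0.4613, 0.023, 0.1618]
eef_rot: [0.479, 0.52, -0.481, 0.519]
contact_force: [0.1, 1.2, -0.1]
opening: 0.68
```

Emit:
drive_tool([
  [[6.9, 0, 0], [0, 0, 0], 6],
  [[0, 0, 0], [0, 1.5, -2.5], 6],
  [[0, 0, 0], [0, 1.5, -2.5], 6],
  [[0, 0, 0], [0, 1.5, -2.5], 6],
  [[0, 0, 0], [0, 1.5, -2.5], 6],
  [[0, 0, 0], [0, 1.5, -2.5], 6],
  [[0, 0, 0], [0, 0.5, -1.5], 6],
  [[0, 0, 0], [0, 0, 0], 6],
  [[0, 0, 0], [0, 0, 0], 6],
])

```text
clock: 14.65
tool_pos: [0.546, 0.1602, 0.1615]
eef_rot: [-0.508, -0.492, 0.509, -0.491]
contact_force: [-1.4, 0.0, -0.4]
opening: 0.68
```

```bash
python3 - <<'E'
from h import *
rep()
d=r.snapshot("top"); big=cv2.resize(d["color"][140:255,140:290],(780,598),interpolation=cv2.INTER_CUBIC)
cv2.imwrite("pics/crop4.png",cv2.cvtColor(big,cv2.COLOR_RGB2BGR))
E
```

```text
t 14.65 pos [0.546  0.1602 0.1615] station [-55.4 240. ] az y,z [ -1.98 -91.98] down [-0.0022 -0.0013 -1.    ] F [-1.43  0.   -0.4 ] op 0.68 q [-0.17  0.75 -0.34  1.81  0.39  0.65 -0.77]
```

View pics/crop4.png

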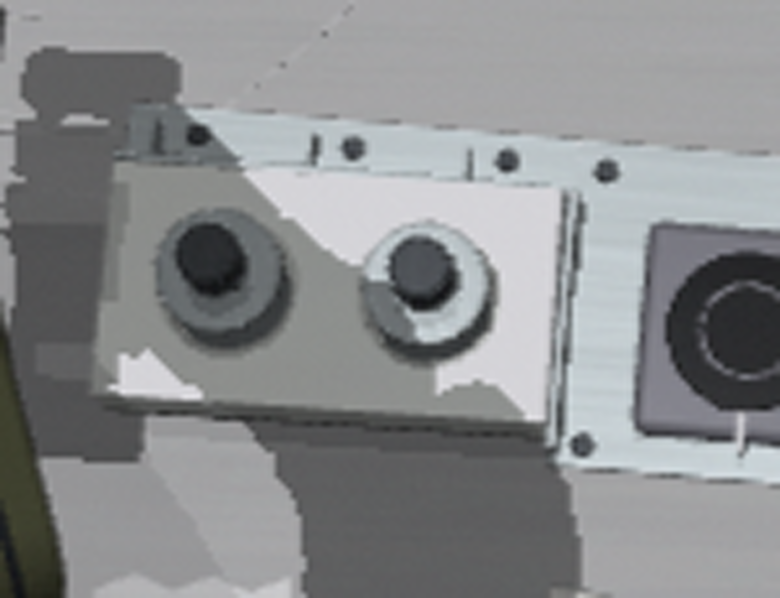

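The holder sits in the corner, with its right edge at (563,190)-(547,423) beside the short leg and its top edge on the long leg. I'll do a light re-push to make sure of the short leg.

Emit:
drive_tool([
  [[0.6, 0, 0], [2, 0, 0], 6],
  [[0, 0, 0], [4, 0, 0], 6],
  [[0, 0, 0], [4, 0, 0], 6],
  [[0, 0, 0], [2.5, 0, 0], 6],
  [[0, 0, 0], [0.8, 0, 0], 6],
  [[0, 0, 0], [0, 0, 0.6], 6],
  [[0, 0, 0], [0, 0, 0.6], 6],
  [[0, 0, 0], [0, 0, 0.6], 6],
  [[0, 0, 0], [0, 0, 0.4], 6],
  [[0, 0, 0], [0, 0, 0.3], 6],
  [[0, 0, 0], [0, 0, 0], 6],
])

```text
clock: 15.62
tool_pos: [0.5466, 0.1336, 0.0308]
eef_rot: [0.512, 0.487, -0.512, 0.488]
contact_force: [0.3, 0.3, 1.0]
opening: 0.682
```

Emit:
drive_tool([
  [[0, 0, 0], [0, 0, 0.3], 6],
  [[0, 0, 0], [0, 0, 0.3], 6],
  [[0, 0, 0], [0, 0, 0], 6],
])

```text
clock: 15.87
tool_pos: [0.5461, 0.1297, 0.03]
eef_rot: [0.512, 0.488, -0.511, 0.488]
contact_force: [0.2, 1.2, 1.0]
opening: 0.682
```

Emit:
drive_tool([
  [[0, 0, 0], [0, 0, 0.2], 6],
  [[0, 0, 0], [0, 0, 0.2], 6],
  [[0, 0, 0], [0, 0, 0], 6],
])

```text
clock: 16.12
tool_pos: [0.546, 0.1293, 0.03]
eef_rot: [0.513, 0.49, -0.509, 0.488]
contact_force: [-0.3, 7.1, 0.1]
opening: 0.679
```

```bash
python3 -c "
from h import *
rep()
d=r.snapshot('top')
for x,y,z in [(563,190,.04),(547,423,.04),(112,165,.04),(92,393,.04),(210,258,.098),(422,272,.098),(745,328,.022)]:
    p=onz(d,140+x/5.2-.4,140+y/5.2-.4,z);print(p.round(4),(st(p)*1000).round(1))"
```

```text
t 16.12 pos [0.546  0.1293 0.03  ] station [-54.  209.1] az y,z [ -2.52 -92.52] down [ 0.0024  0.0065 -1.    ] F [-0.31  7.11  0.06] op 0.679 q [-0.19  0.95 -0.21  1.89  0.51  0.35 -0.84]
[ 0.5915 -0.0797] [0.9 2.3]
[ 0.4878 -0.076 ] [-102.9    1.4]
[0.5976 0.1174] [ -2.  199.5]
[0.496  0.1198] [-103.5  197.3]
[0.5429 0.0628] [-54.1 142.5]
[ 0.5393 -0.0247] [-53.8  54.9]
[ 0.5357 -0.161 ] [-51.1 -81.4]
```

Emit:
drive_tool([
  [[0, 0, 0], [0, 0, 0.3], 6],
  [[0, 0, 0], [0, 0, 0.2], 6],
  [[0, 0, 0], [0, 0, 0], 6],
])

```text
clock: 16.42
tool_pos: [0.5465, 0.1291, 0.0303]
eef_rot: [0.515, 0.491, -0.506, 0.487]
contact_force: [0.4, 14.3, -1.6]
opening: 0.679
```

Emit:
drive_tool([
  [[0, 0, 0], [0, 0, -1], 6],
  [[0, 0, 0], [0, 0, -1], 6],
  [[0, 0, 0], [0, 0, -0.8], 6],
  [[0, 0, 0], [-3, 0, 0], 6],
  [[0, 0, 0], [-4, 0, 0], 6],
  [[0, 0, 0], [-4, 0, 0], 6],
  [[0, 0, 0], [0, 0, 2], 6],
  [[0, 0, 0], [0, 0, 3], 6],
  [[0, 0, 0], [0, 0, 3], 6],
  [[0, 0, 0], [0, 0, 0], 6],
  [[0, 0, 0], [0, 0, 0], 6],
])

```text
clock: 17.33
tool_pos: [0.5425, 0.065, 0.1395]
eef_rot: [-0.512, -0.487, 0.514, -0.487]
contact_force: [-1.1, 1.6, 0.9]
opening: 0.679
```

```bash
python3 -c "
from h import *
rep()"
```

```text
t 17.33 pos [0.5425 0.065  0.1395] station [-54.7 144.7] az y,z [ -2.94 -92.94] down [-0.0012 -0.0028 -1.    ] F [-1.05  1.62  0.9 ] op 0.679 q [-0.01  0.76 -0.34  1.9   0.45  0.56 -0.69]
```

Emit:
drive_tool([
  [[0, 0, 0], [2, 0, 0.2], 6],
  [[0, 0, 0], [2, 0, 0], 6],
  [[0, 0, 0], [1.2, 0, 0], 6],
  [[0, 0, 0], [0.5, 0, 0], 6],
  [[0, 0, 0], [0, 0, 0], 6],
  [[0, 0, 0], [0, 0, 0], 3],
  [[0, 0, 0], [0, 0, 0], 2],
  [[0, 0, 0], [0, 0, 0], 2],
  [[0, 0, 0], [0, 0, 0], 2],
  [[0, 0, 0], [0, 0, 0], 2],
  [[0, 0, 0], [0, 0, 0], 2],
  [[0, 0, 0], [0, 0, 0], 2],
], force=40)

```text
clock: 18.33
tool_pos: [0.5438, 0.0662, 0.0832]
eef_rot: [0.512, 0.488, -0.511, 0.489]
contact_force: [1.9, 0.6, 2.8]
opening: 0.28
```

```bash
python3 -c "
from h import *
rep()"
```

```text
t 18.33 pos [0.5438 0.0662 0.0832] station [-53.4 145.9] az y,z [ -2.69 -92.69] down [ 2.4e-03  5.0e-04 -1.0e+00] F [1.89 0.6  2.81] op 0.28 q [-0.04  0.85 -0.27  1.92  0.5   0.43 -0.74]
```

Emit:
drive_tool([
  [[0, 0, 0], [-0.4, 0, 0], 2],
  [[0, 0, 0], [-0.8, 0, 0], 2],
  [[0, 0, 0], [-1, 0, 0], 2],
  [[0, 0, 0], [-1, 0, 0], 2],
  [[0, 0, 0], [-1, 0, 0], 2],
  [[0, 0, 0], [-1, 0, 0], 2],
  [[0, 0, 0], [-0.8, 0, 0], 2],
  [[0, 0, 0], [0, 0, 0], 2],
  [[0, 0, 0], [0, 0, 0], 2],
  [[0, 0, 0], [0, 0, 0], 2],
  [[0, 0, 0], [0, 0, 0], 2],
  [[0, 0, 0], [0, 0, 0], 2],
])

```text
clock: 19.33
tool_pos: [0.5423, 0.066, 0.1422]
eef_rot: [-0.511, -0.488, 0.512, -0.488]
contact_force: [-0.2, 0.4, -4.4]
opening: 0.277
```

```bash
python3 -c "
from h import *
rep()
d=r.snapshot('scene');a=r.get_state();d=r.snapshot('scene');print(a['contact_force'],r.get_state()['contact_force'])
cv2.imwrite('pics/sc1.png',cv2.cvtColor(cv2.resize(d['color'][100:250,140:340],(800,600)),cv2.COLOR_RGB2BGR))"
```

```text
t 19.33 pos [0.5423 0.066  0.1422] station [-54.9 145.6] az y,z [ -2.67 -92.67] down [-1.2e-03 -3.0e-04 -1.0e+00] F [-0.21  0.41 -4.4 ] op 0.277 q [-0.    0.76 -0.34  1.89  0.45  0.56 -0.69]
[ 0.50512131  0.13256051 -3.56582129] [ 0.30682313 -0.47656891 -4.65627034]
```

View pics/sc1.png

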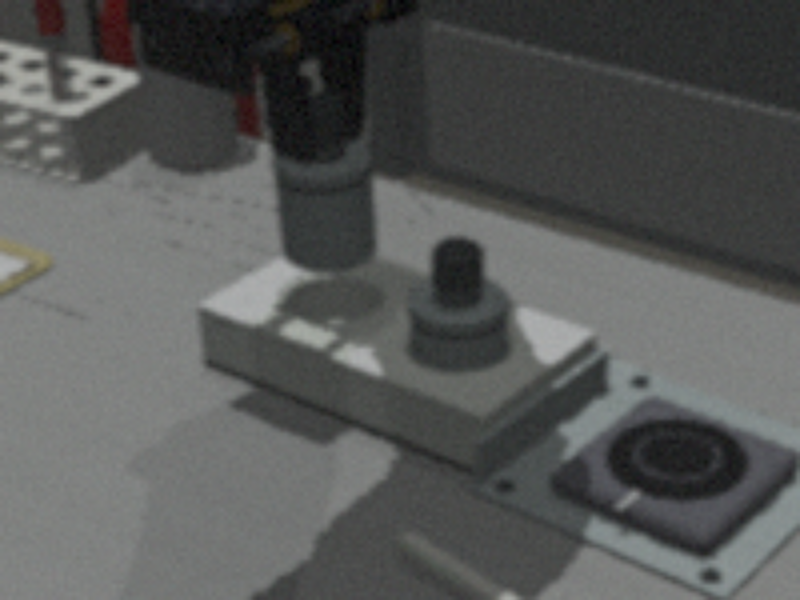

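The lifted capsule (bottom at about (327,265)) is clear of its well and the holder is still in the corner. It reads about -4.2 N, so probably the heavy one. I'll set it back and feel the other.

Emit:
drive_tool([
  [[0, 0, 0], [0.6, 0, 0], 2],
  [[0, 0, 0], [1, 0, 0], 2],
  [[0, 0, 0], [1, 0, 0], 2],
  [[0, 0, 0], [1, 0, 0], 2],
  [[0, 0, 0], [1, 0, 0], 2],
  [[0, 0, 0], [0.7, 0, 0], 2],
  [[0, 0, 0], [0.4, 0, 0], 2],
  [[0, 0, 0], [0.2, 0, 0], 2],
  [[0, 0, 0], [0, 0, 0], 2],
  [[0, 0, 0], [0, 0, 0], 2],
])

```text
clock: 20.27
tool_pos: [0.5426, 0.0661, 0.0838]
eef_rot: [0.512, 0.488, -0.512, 0.488]
contact_force: [-1.3, 0.4, -4.2]
opening: 0.279
```

```bash
python3 -c "
from h import *
rep()"
```

```text
t 20.27 pos [0.5426 0.0661 0.0838] station [-54.5 145.8] az y,z [ -2.67 -92.67] down [ 1.e-04 -0.e+00 -1.e+00] F [-1.25  0.36 -4.17] op 0.279 q [-0.04  0.85 -0.27  1.92  0.5   0.43 -0.74]
```

Less than 1 mm above the floor; lower the last bit.

Emit:
drive_tool([
  [[0, 0, 0], [0.1, 0, 0], 2],
  [[0, 0, 0], [0.05, 0, 0], 2],
  [[0, 0, 0], [0, 0, 0], 2],
])

```text
clock: 20.52
tool_pos: [0.5431, 0.0662, 0.0831]
eef_rot: [0.512, 0.488, -0.511, 0.488]
contact_force: [-0.1, -0.9, 4.1]
opening: 0.279
```

Emit:
drive_tool([
  [[0, 0, 0], [0, 0, 0], 4],
  [[0, 0, 0], [0, 0, 0], 6],
  [[0, 0, 0], [0, 0, 0], 6],
  [[0, 0, 0], [0, 0, 0], 6],
  [[0, 0, 0], [0, 0, 0], 6],
  [[0, 0, 0], [-1.5, 0, 0], 6],
  [[0, 0, 0], [-2.5, 0, 0], 6],
  [[0, 0, 0], [-1.9, 0, 0], 6],
  [[0, 0, 0], [0, 0, 2], 6],
  [[0, 0, 0], [0, 0, 3], 6],
  [[0, 0, 0], [0, 0, 3], 6],
  [[0, 0, 0], [0, 0, 1], 6],
])

```text
clock: 21.52
tool_pos: [0.5376, -0.0296, 0.141]
eef_rot: [-0.511, -0.486, 0.514, -0.487]
contact_force: [-0.3, -0.6, 0.6]
opening: 0.683
```

Emit:
drive_tool([
  [[0, 0, 0], [0, 0, 0], 6],
  [[0, 0, 0], [0, 0, 0], 6],
])

```text
clock: 21.68
tool_pos: [0.5386, -0.0233, 0.1412]
eef_rot: [0.512, 0.488, -0.511, 0.488]
contact_force: [-0.3, -0.3, -0.2]
opening: 0.68
```

```bash
python3 -c "
from h import *
rep()"
```

```text
t 21.68 pos [ 0.5386 -0.0233  0.1412] station [-54.5  56.3] az y,z [ -2.72 -92.72] down [ 3.e-04  1.e-03 -1.e+00] F [-0.34 -0.31 -0.21] op 0.68 q [ 0.17  0.76 -0.36  1.92  0.48  0.55 -0.56]
```

Emit:
drive_tool([
  [[0, 0, 0], [2, 0, 0], 6],
  [[0, 0, 0], [2, 0, 0], 6],
  [[0, 0, 0], [1.3, 0, 0], 6],
  [[0, 0, 0], [0.5, 0, 0], 6],
  [[0, 0, 0], [0, 0, 0], 6],
  [[0, 0, 0], [0, 0, 0], 3],
  [[0, 0, 0], [0, 0, 0], 2],
  [[0, 0, 0], [0, 0, 0], 2],
  [[0, 0, 0], [0, 0, 0], 2],
  [[0, 0, 0], [0, 0, 0], 2],
  [[0, 0, 0], [0, 0, 0], 2],
  [[0, 0, 0], [0, 0, 0], 2],
])

```text
clock: 22.68
tool_pos: [0.5391, -0.0238, 0.0836]
eef_rot: [0.512, 0.488, -0.511, 0.488]
contact_force: [1.0, 0.8, 1.6]
opening: 0.278
```

Emit:
drive_tool([
  [[0, 0, 0], [-0.4, 0, 0], 2],
  [[0, 0, 0], [-0.8, 0, 0], 2],
  [[0, 0, 0], [-1, 0, 0], 2],
  [[0, 0, 0], [-1, 0, 0], 2],
  [[0, 0, 0], [-1, 0, 0], 2],
  [[0, 0, 0], [-1, 0, 0], 2],
  [[0, 0, 0], [-0.8, 0, 0], 2],
  [[0, 0, 0], [0, 0, 0], 2],
  [[0, 0, 0], [0, 0, 0], 2],
  [[0, 0, 0], [0, 0, 0], 2],
  [[0, 0, 0], [0, 0, 0], 2],
  [[0, 0, 0], [0, 0, 0], 2],
])

```text
clock: 23.68
tool_pos: [0.5381, -0.0238, 0.1427]
eef_rot: [-0.511, -0.488, 0.512, -0.488]
contact_force: [0.4, 0.4, -2.2]
opening: 0.279
```

```bash
python3 -c "
from h import *
rep()
for i in range(4): r.snapshot('top');print(r.get_state()['contact_force'].round(2))"
```

```text
t 23.68 pos [ 0.5381 -0.0238  0.1427] station [-55.   55.7] az y,z [ -2.67 -92.67] down [-1.1e-03 -1.0e-04 -1.0e+00] F [ 0.4   0.39 -2.2 ] op 0.279 q [ 0.18  0.76 -0.36  1.92  0.48  0.56 -0.56]
[ 0.01  0.16 -2.45]
[ 0.34  0.1  -2.4 ]
[ 0.67 -0.32 -2.36]
[-0.76 -0.97 -2.65]
```

The near capsule weighs about 2.3 N and the far one 4.2 N, so the far (+y) capsule is heavier. I'll set this one back.

Emit:
drive_tool([
  [[0, 0, 0], [0.6, 0, 0], 2],
  [[0, 0, 0], [1, 0, 0], 2],
  [[0, 0, 0], [1, 0, 0], 2],
  [[0, 0, 0], [1, 0, 0], 2],
  [[0, 0, 0], [1, 0, 0], 2],
  [[0, 0, 0], [0.7, 0, 0], 2],
  [[0, 0, 0], [0.4, 0, 0], 2],
  [[0, 0, 0], [0.25, 0, 0], 2],
  [[0, 0, 0], [0, 0, 0], 2],
  [[0, 0, 0], [0.05, 0, 0], 2],
  [[0, 0, 0], [0.05, 0, 0], 2],
  [[0, 0, 0], [0, 0, 0], 2],
])

```text
clock: 24.88
tool_pos: [0.5388, -0.0238, 0.0835]
eef_rot: [0.512, 0.488, -0.511, 0.489]
contact_force: [-0.8, 0.1, 5.0]
opening: 0.276
```

Seated. Open, rise, and return to the far capsule (8.8 cm, plus 0.2 back toward its centre).

Emit:
drive_tool([
  [[0, 0, 0], [0, 0, 0], 4],
  [[0, 0, 0], [0, 0, 0], 6],
  [[0, 0, 0], [0, 0, 0], 6],
  [[0, 0, 0], [0, 0, 0], 6],
  [[0, 0, 0], [0, 0, 0], 6],
  [[0, 0, 0], [-1.5, 0, 0], 6],
  [[0, 0, 0], [-2.5, 0, 0], 6],
  [[0, 0, 0], [-1.9, 0, 0], 6],
  [[0, 0, 0], [0, 0, -2], 6],
  [[0, 0, 0], [0, 0, -3], 6],
  [[0, 0, 0], [0, 0, -2.8], 6],
  [[0, 0, 0], [0, 0, -1], 6],
])

```text
clock: 25.88
tool_pos: [0.5428, 0.0696, 0.1422]
eef_rot: [0.512, 0.49, -0.509, 0.489]
contact_force: [-0.4, 0.7, -1.2]
opening: 0.682
```

Emit:
drive_tool([
  [[0, 0, 0], [0, 0, 0], 6],
  [[0, 0, 0], [0, 0, 0], 6],
])

```text
clock: 26.05
tool_pos: [0.5423, 0.0633, 0.1415]
eef_rot: [-0.511, -0.488, 0.512, -0.489]
contact_force: [0.5, 0.0, 0.1]
opening: 0.682
```

```bash
python3 - <<'E'
from h import *
rep()
d=r.snapshot("top"); big=cv2.resize(d["color"][140:255,140:290],(780,598),interpolation=cv2.INTER_CUBIC)
cv2.imwrite("pics/crop5.png",cv2.cvtColor(big,cv2.COLOR_RGB2BGR))
E
```

```text
t 26.05 pos [0.5423 0.0633 0.1415] station [-54.7 142.9] az y,z [ -2.65 -92.65] down [-8.0e-04 -1.5e-03 -1.0e+00] F [0.51 0.05 0.14] op 0.682 q [ 0.01  0.76 -0.35  1.9   0.46  0.56 -0.69]
```

View pics/crop5.png

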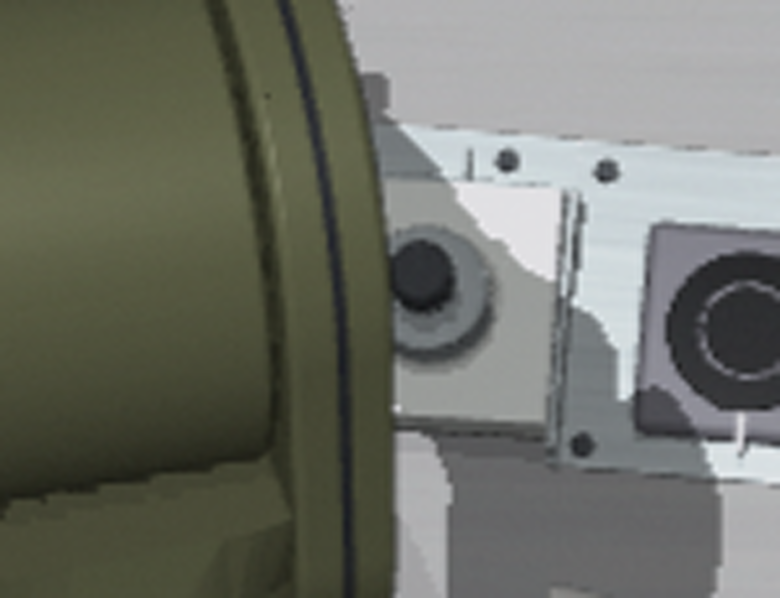

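The near capsule stands in its well and the holder is unmoved. Grip the heavy one and lift high.

Emit:
drive_tool([
  [[0, 0, 0], [2, 0, 0], 6],
  [[0, 0, 0], [2, 0, 0], 6],
  [[0, 0, 0], [1.3, 0, 0], 6],
  [[0, 0, 0], [0.5, 0, 0], 6],
  [[0, 0, 0], [0, 0, 0], 6],
  [[0, 0, 0], [0, 0, 0], 3],
  [[0, 0, 0], [0, 0, 0], 2],
  [[0, 0, 0], [0, 0, 0], 2],
  [[0, 0, 0], [0, 0, 0], 2],
  [[0, 0, 0], [0, 0, 0], 2],
  [[0, 0, 0], [0, 0, 0], 2],
  [[0, 0, 0], [0, 0, 0], 2],
], force=45)

```text
clock: 27.1
tool_pos: [0.5435, 0.0642, 0.0842]
eef_rot: [0.512, 0.488, -0.511, 0.489]
contact_force: [2.2, -0.6, 2.3]
opening: 0.276
```

Emit:
drive_tool([
  [[0, 0, 0], [-0.4, 0, 0], 2],
  [[0, 0, 0], [-0.8, 0, 0], 2],
  [[0, 0, 0], [-1, 0, 0], 2],
  [[0, 0, 0], [-1, 0, 0], 2],
  [[0, 0, 0], [-1, 0, 0], 2],
  [[0, 0, 0], [-1.5, 0, 0], 2],
  [[0, 0, 0], [-1.5, 0, 0], 2],
  [[0, 0, 0], [-1.5, 0, 0], 2],
  [[0, 0, 0], [-1.5, 0, 0], 2],
  [[0, 0, 0], [-1.3, 0, 0], 2],
  [[0, 0, 0], [-0.7, 0, 0], 2],
  [[0, 0, 0], [0, 0, 0], 2],
])

```text
clock: 28.1
tool_pos: [0.5431, 0.0642, 0.2076]
eef_rot: [0.512, 0.488, -0.511, 0.489]
contact_force: [0.8, 0.4, -5.0]
opening: 0.277
```

Emit:
drive_tool([
  [[0, 0, 0], [0, 0, 0.8], 2],
  [[0, 0, 0], [0, 0, 1.6], 2],
  [[0, 0, 0], [0, 0, 2.2], 2],
  [[0, 0, 0], [0, 0, 2.6], 2],
  [[0, 0, 0], [0, 0, 2.6], 2],
  [[0, 0, 0], [0, 0, 2.6], 2],
  [[0, 0, 0], [0, 0, 2.6], 2],
  [[0, 0, 0], [0, 0.2, 2.6], 2],
  [[0, 0, 0], [0, 0, 2.2], 2],
  [[0, 0, 0], [0, 0, 1.6], 2],
  [[0, 0, 0], [0, 0, 1], 2],
  [[0, 0, 0], [0, 0, 0.4], 2],
])

```text
clock: 29.1
tool_pos: [0.5326, -0.1664, 0.2047]
eef_rot: [-0.511, -0.488, 0.513, -0.487]
contact_force: [-0.1, -0.2, -4.3]
opening: 0.27
```

```bash
python3 -c "
from h import *
r.snapshot('top');r.snapshot('top');r.snapshot('top')
rep()"
```

```text
t 29.25 pos [ 0.5337 -0.1628  0.2054] station [-53.  -83.2] az y,z [ -2.62 -92.62] down [-6.0e-04  1.1e-03 -1.0e+00] F [ 0.27  0.65 -3.2 ] op 0.279 q [ 0.48  0.69 -0.45  1.81  0.42  0.74 -0.24]
```

Emit:
drive_tool([
  [[0, 0, 0], [0.7, 0.1, 0], 2],
  [[0, 0, 0], [1.2, 0, 0], 2],
  [[0, 0, 0], [1.4, 0, 0], 2],
  [[0, 0, 0], [1.2, 0, 0], 2],
  [[0, 0, 0], [0.8, 0, 0], 2],
  [[0, 0, 0], [0.4, 0, 0], 2],
  [[0, 0, 0], [0, 0, 0], 2],
  [[0, 0, 0], [0, 0, 0], 2],
  [[0, 0, 0], [0, 0, 0], 2],
  [[0, 0, 0], [0, 0, 0], 2],
  [[0, 0, 0], [0, 0, 0], 2],
  [[0, 0, 0], [0, 0, 0], 2],
])

```text
clock: 30.25
tool_pos: [0.5351, -0.1639, 0.1491]
eef_rot: [0.512, 0.488, -0.511, 0.488]
contact_force: [1.3, -0.1, -4.4]
opening: 0.276
```

```bash
python3 -c "
from h import *
rep()
d=r.snapshot('scene');a=cv2.resize(d['color'][110:290,150:350],(660,594))
cv2.imwrite('pics/sc2.png',cv2.cvtColor(a,cv2.COLOR_RGB2BGR))
for z in (.072,): print(proj(d,[.5348,-.162,z]),proj(d,[.5348,-.162,.022]))"
```

```text
t 30.25 pos [ 0.5351 -0.1639  0.1491] station [-51.6 -84.4] az y,z [ -2.68 -92.68] down [ 7.e-04 -3.e-04 -1.e+00] F [ 1.35 -0.13 -4.38] op 0.276 q [ 0.45  0.77 -0.4   1.85  0.48  0.62 -0.29]
(np.float64(309.6171957235858), np.float64(192.56590164599126)) (np.float64(308.29480535110736), np.float64(213.52254784153382))
```

View pics/sc2.png

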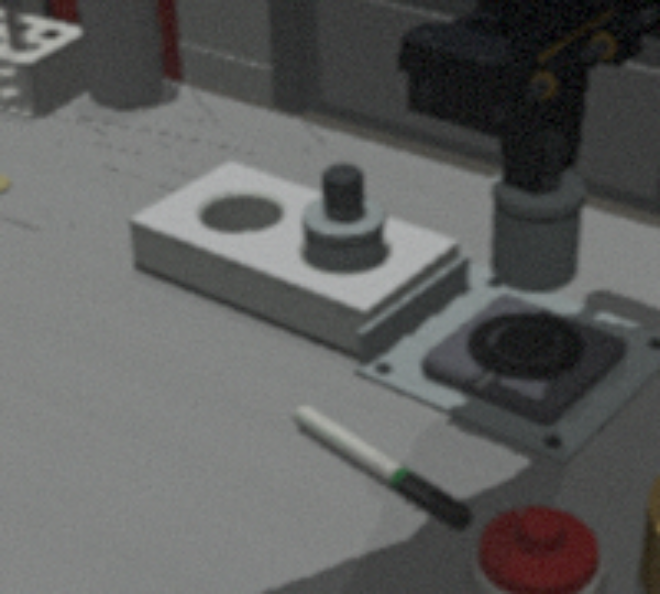

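The heavy capsule hangs upright with its bottom at about (535,273), directly above the pad at (527,343). The other capsule stands in its well, the holder is in the corner, and the marker and timer are untouched.

```bash
python3 -c "
from h import *
rep(); print(r.finish_job())"
```

```text
t 30.3 pos [ 0.5351 -0.1639  0.149 ] station [-51.6 -84.4] az y,z [ -2.69 -92.69] down [ 7.e-04 -2.e-04 -1.e+00] F [-0.71  0.81 -4.11] op 0.275 q [ 0.45  0.77 -0.4   1.85  0.48  0.62 -0.29]
the job is handed in; nothing more can be done
None
```

The job is handed in at about 30 s. The arm is holding the heavier capsule upright and still about 5 cm above the middle of the reader pad.

- **Holder:** I pushed it onto the short leg, then onto the long leg, where it stopped moving at about 27 N. A re-push toward the short leg met the same stop, 209 mm in the station's frame both times.
- **Weighing:** The far (+y) capsule read about 4.2 N and the near one about 2.3 N, so the far one holds the logger. Both were lifted clear of their wells, and the near one is standing back in its well.
- **Last checks:** The tool was at (-51.6, -84.4) mm in the station's frame, against the pad centre at (-52, -84). That frame comes from my own camera measurements. The capsule's bottom was at about z = 73 mm, the tool was vertical to within 0.1°, and the load was -4.1 to -4.4 N. The final picture showed the holder still flush in its corner and the marker and timer in place.
- **Discrepancies:** When I first gripped the far capsule, the tool was about 3 mm off the camera estimate along y, which is within the pads' width. One top view after the long-leg push was hidden by the arm, so I checked the holder again from another pose. The field meter was not in the close-up checks, and the tape roll showed only at the edge of the last one, but nothing I did went near either.

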